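# Fetch and nest the channel pair from behind the bottles

### The job

Clear the jar and the bottle off the parts board onto the cork mat, then fetch the two aluminium channels that lie behind them: set the short one, open side up, flat in the middle of the printer build plate, and then hook the long one, open side down, over one of its side walls so that one flange of each stands inside the other and it rests level, parallel to the short one and centred along its length. When the pair is nested, put the jar back upright on the wide coaster and the bottle on the narrow one; never tip either over, and leave the little tin on the board where it is.

Things in the scene. Friction and masses are not known exactly. Their poses are not given: they have to be found in the camera images.
- jar_mid (a point): white screw-top jar with black lid, round, upright, 62 mm diameter up to 60 mm, lid 58 mm diameter, 78 mm high in all, about 0.28 kg. The point is at its centre, 39 mm above its foot. Starts standing on the wide coaster; grip anywhere round the body
- bottle_mid (a point): slim white bottle with black cap, round, upright, 44 mm diameter up to 62 mm above the foot, then a shoulder and a cap 24 mm across, 92 mm high in all, about 0.14 kg. The point is at its centre, 46 mm above its foot. Starts standing on the narrow coaster; grip round the body
- short_mid (a point): short channel: bare aluminium U-channel, 56 mm wide, 25 high, walls and web 5 thick, 50 long, 65 g, open side up on the parts board, behind jar or bottle. Point: its centre, 12.5 mm above its underside; x along its length, y across, z up. Grip across its walls (56 mm, along y). Nested, the long one's centre is 5 mm higher and ideally 15 mm to either side along this y (7 to 24; farther out it would tip)
- long_mid (a point): long channel: bare aluminium U-channel, 56 mm wide, 25 high, walls and web 5 thick, 68 long, 88 g, open side down (web on top) on the parts board, behind jar or bottle. Point: its centre, 12.5 mm above its underside; x along its length, y across, z up. Grip the two ends of its web (68 mm, along x), fingertips only 10 mm below its top: they then pass clear of the shorter channel's ends
- plate: fixed dark steel printer build plate, 150 x 150 mm, 5 mm thick, with a bronze coating and a small tab on one edge. Origin at the centre of its underside, z up
- mat: fixed cork mat, 150 mm (x) by 180 mm (y), 3 mm thick: the side area. Origin at the centre of its underside
- coaster_wide: fixed black rubber disc 80 mm across, 3 thick: the jar's place. Origin: centre of its underside, on the top of the plywood parts board (fixed, 220 deep, 260 wide, 10 thick). The two coasters lie side by side on the board's front, about 130 apart; the channels lie about 88 behind them, on the board
- coaster_narrow: fixed black rubber disc 58 mm across, 3 mm thick, beside the wide one: the bottle's place. Origin at the centre of its underside, on top of the board
- tin: little round steel tin, 30 mm across and 20 mm high, standing near the middle of the board's rear edge, between and behind the channels; not to be moved. Origin at the centre of its underside

How it is judged:
By the outcome, as a careful person would: the job done as asked, in the order asked, and still so for the second after the job is handed in, with the robot touching nothing.
It also fails if it takes over 144 s, if anything falls off the work surface, if the arm or the gripper's body presses on something with over 40 N, if the wrist force passes 120 N, or if a joint passes its speed limit or range.

### The arm

A 6-joint arm with a two-finger parallel gripper is mounted at the origin on the work surface. World frame = base frame: x ahead of the robot, y to its left, z up, the work surface at z = 0. Lengths are in mm, angles in rad, forces in N, time in s.
With the tool pointing down it reaches from about 400 to 925 mm from the base axis. Payload 12.5 kg.
Tool frame: the origin (TCP) lies on the centre line of the jaws, within the pads' length; the fingertips stand 17 mm ahead of it and the grasp point (between the pads) lies 2 mm behind it; z points along the fingers, y is the line along which they close (so a half turn about z gives the same grasp; the last joint's range is limited). The gripper opens to 95 mm and grips with 3 to 60 N. Pads are 20 mm wide; open, the fingers measure 119 mm over their backs; the gripper's body (75 mm by 180 mm) begins 59 mm behind the grasp point.
Start: joints at [-1.35, 0.491, 1.559, -0, 1.092, -0.106], TCP at [200.657, -591.931, 231.661] pointing down, gripper open.
Joint ranges: [-3.1, 3.1], [-0.84, 2.19], [0.05, 2.79], [-1.13, 4.28], [0.06, 2.93], [-2.69, 2.69]. Speed limits (rad/s): [2.22, 2.22, 2.79, 3.14, 3.14, 3.14].

### API

Orientations are given as [roll, pitch, yaw] about the fixed x, y, z axes, in that order (R = Rz(yaw) Ry(pitch) Rx(roll)).
In Python, from cell import env gives the robot as it stands.
- The arm moves only by the tool drive_tool, never from a script. Its argument "deltas" is text: rows parted by semicolons, each of 4 numbers parted by spaces: the shift along the world's x, y, z normalised to -1 to 1, where 1 is 100 mm, then the turn about the world's z normalised to -1 to 1, where 1 is 180 degrees. A call has 1 to 10 rows; each row shifts and turns the commanded pose from where the row before left it; what a row does not reach is not made up. A row lasts 1/12 s, in which the tool goes at most 41.7 mm and 7.16 degrees, less where a joint would pass 70% of its speed; a pose out of reach is approached as far as the arm can. A call with a number of a shift or a turn outside -1 to 1 is refused whole. A call with a gripper value outside its range is refused whole. "gripper" is the closure, from 0 (fully open) to 1 (shut), set as the call begins (left out, the last holds). The fingers move at their own pace and stop on an object; the grip force is fixed at half the most. Time passes only in rows, so rows that do not move let the fingers close. It gives the time, the measured TCP pose, the force, the opening and the grip force at its end, in the units of the state.
- env.state(): the state, without advancing time (a new reading comes with each control period).
- env.read_camera(name): name is "scene" or "side" or "wrist"; returns (picture, depth): 400x640x3 uint8, red, green, blue; 400x640 float32, mm along the optical axis (not along the pixel's ray), 0 where there is no reading.
- env.camera_params(name): a dict with "mtx" (3x3 intrinsics, pixels), "camera_from_world" (4x4, takes a point from world to camera coordinates); the wrist camera has in their place "mount" (4x4, takes a point from camera to tool coordinates, whose origin is the TCP and whose axes are the flange's). Camera axes: x right, y down, z forward; pixel columns grow to the right and rows downward; lengths in mm; the calibration is good to about 2 mm. A picture is of the moment at which its call begins: read the wrist's pose just before it. camera_params takes no time and is no camera call.
- env.job_done(): hands the job in; it is judged then, once.
The state is a dict: "t": time; "joints": joint angles; "qvel": joint speeds; "tau": joint torques, N m; "eef_pos": TCP position; "tcp_rot": TCP orientation; "ft_force": force on the tool from outside, world axes, zero at the start; "moment": the same for the moment, N m; "opening": opening from 0.0 (shut) to 1.0 (fully open); "grip_force": force on a finger pad.
Only numpy, scipy, OpenCV 4.12 (cv2) and the standard library are available. Lean on these libraries where they do the work, as an engineer would, in place of code of your own. Each camera call takes 0.05 s, during which the arm holds its last target. There are 200 camera calls.

## Working session

There is one attempt and no reset: what is moved stays moved. The work goes in short steps, Python scripts to look and compute and a tool call to move; the robot and the scene stay as the last step left them, time stands still between calls to the robot, and variables do not carry over. Pictures are saved under pics/ and viewed, at most 14 in all, crops included, and the job is handed in when it is done.

Besides the shell and the picture viewer there is one more tool, called after "Emit:" by a JSON object that holds its "api" and its "payload", one argument or row to a line. drive_tool: Moves the arm, as the interface text tells. Its arguments: {"type":"object","properties":{"deltas":{"type":"string"},"gripper":{"type":"number"}},"required":["deltas"]}

```bash
mkdir -p pics; ls; cat > h.py <<'E'
import numpy as np, cv2
from cell import env
def shot(n,f=None):
    im,d=env.read_camera(n)
    if f: cv2.imwrite('pics/'+f,im[:,:,::-1])
    return im,d
def cam(n):
    p=env.camera_params(n); K=np.array(p['mtx'])
    if n!='wrist': return K,np.linalg.inv(np.array(p['camera_from_world']))
    s=env.state(); from scipy.spatial.transform import Rotation as R
    T=np.eye(4); T[:3,:3]=R.from_euler('xyz',s['tcp_rot']).as_matrix(); T[:3,3]=s['eef_pos']
    return K,T@np.array(p['mount'])
def cloud(d,K,T):
    v,u=np.indices(d.shape); c=np.stack([(u-K[0,2])/K[0,0]*d,(v-K[1,2])/K[1,1]*d,d],-1)
    return c@T[:3,:3].T+T[:3,3]
def ray(u,v,z,K,T):
    r=T[:3,:3]@np.array([(u-K[0,2])/K[0,0],(v-K[1,2])/K[1,1],1.]); return T[:3,3]+r*(z-T[2,3])/r[2]
E
python3 - <<'E'
from h import *
print(env.state())
for n in('scene','side'):
    K,T=cam(n); im,d=shot(n,n+'0.png'); print(n,T.round(2).tolist(),K.tolist())
print(env.camera_params('wrist'))
E
```

```text
pics
{'t': 0.0, 'joints': array([-1.34960938e+00,  4.91550412e-01,  1.55946021e+00, -2.41363015e-05,
        1.09167351e+00, -1.05622010e-01]), 'qvel': array([-0.00025579, -0.00042907,  0.00046453,  0.0004572 , -0.0005079 ,
        0.00246421]), 'tau': array([-8.49494591e-04, -6.12652588e+01, -2.58179158e+01,  6.91869110e-02,
        4.82787704e-02, -1.24892977e-04]), 'eef_pos': array([ 200.59283684, -591.69833522,  231.06370888]), 'tcp_rot': array([-3.14050500e+00, -9.37831622e-05,  3.26820044e-01]), 'ft_force': array([-0.49813249, -0.56194044, -0.03350615]), 'moment': array([ 0.06112078, -0.01763945, -0.03053554]), 'grip_force': 0.0, 'opening': 0.9985563496056147}
scene [[0.89, 0.37, -0.28, 876.24], [0.46, -0.71, 0.53, -543.46], [-0.0, -0.6, -0.8, 923.17], [0.0, 0.0, 0.0, 1.0]] [[503.2593844607703, 0.0, 306.9862901304077], [0.0, 503.2593844607703, 208.10908419169988], [0.0, 0.0, 1.0]]
side [[-0.86, -0.34, 0.38, 136.55], [-0.51, 0.57, -0.64, 755.82], [0.0, -0.74, -0.67, 843.57], [0.0, 0.0, 0.0, 1.0]] [[466.9735257096828, 0.0, 312.71213287745763], [0.0, 466.9735257096828, 206.27392110304424], [0.0, 0.0, 1.0]]
{'mtx': array([[304.174562  ,   0.        , 318.00683311],
       [  0.        , 304.174562  , 196.56319052],
       [  0.        ,   0.        ,   1.        ]]), 'mount': array([[-2.60724695e-04, -9.71328885e-01, -2.37739624e-01,
         6.52887615e+01],
       [ 9.99999896e-01, -3.42484700e-04,  3.02602540e-04,
         8.65238879e-01],
       [-3.75348771e-04, -2.37739520e-01,  9.71328873e-01,
        -1.52939615e+02],
       [ 0.00000000e+00,  0.00000000e+00,  0.00000000e+00,
         1.00000000e+00]])}
```

View pics/scene0.png

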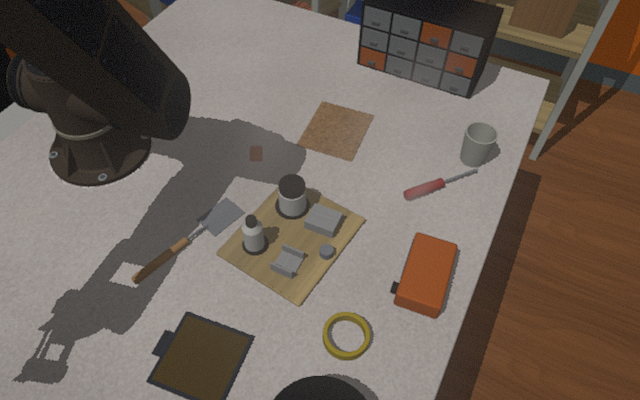

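View pics/side0.png

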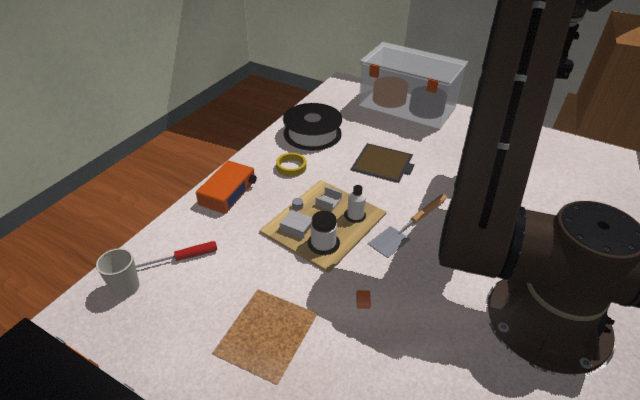

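The scene picture shows the jar lid at (292,183), bottle cap (250,220), long channel (323,219), short channel (289,261), tin (327,252), mat centre (337,130) and plate (202,356). The side picture shows the same objects: jar (323,222), bottle (357,190), long (296,223), short (328,198), mat (266,335), plate (383,162).

```bash
cat > m.py <<'E'
from h import *
P={}
for n in('scene','side'):
    K,T=cam(n); im,d=shot(n); hsv=cv2.cvtColor(im,cv2.COLOR_RGB2HSV); X=cloud(d,K,T)
    print(n)
    pts={'scene':dict(jarlid=(292,181,78+13),cap=(250,218,92+13),long=(324,213,35),short=(289,262,15),tin=(327,249,30)),
         'side':dict(jarlid=(323,219,91),cap=(358,188,105),long=(296,221,35),short=(326,200,15),tin=(297,202,30))}[n]
    for k,(u,v,z) in pts.items(): print(k,ray(u,v,z,K,T).round(0),'depth',X[v,u].round(0))
    # corners of board, mat, plate by colour + height
    for k,seed,z,lo,hi in (('mat',(337,130) if n=='scene' else (266,335),3,(5,80,40),(25,255,255)),('plate',(202,356) if n=='scene' else (383,162),5,(5,50,20),(35,255,140)),('board',(262,275) if n=='scene' else (352,240),10,(8,50,60),(30,255,255))):
        m=cv2.inRange(hsv,lo,hi); m=cv2.morphologyEx(m,cv2.MORPH_CLOSE,np.ones((3,3)))
        _,l=cv2.connectedComponents(m); c=l[seed[1],seed[0]]
        if c==0: print(k,'no',hsv[seed[1],seed[0]]); continue
        q=np.argwhere(l==c)[:,::-1]; w=np.array([ray(u,v,z,K,T)[:2] for u,v in q])
        r=cv2.minAreaRect(w.astype(np.float32)); print(k,len(q),np.round(r[0],1),np.round(r[1],1),round(r[2],1))
E
python3 m.py
```

```text
scene
jarlid [521.  62.  91.] depth [519.  64.  88.]
cap [498. -73. 105.] depth [497. -71. 102.]
long [603.  54.  35.] depth [603.  54.  35.]
short [589. -80.  15.] depth [589. -80.  15.]
tin [649. -24.  30.] depth [648. -23.  28.]
mat 2542 [499.9 331.2] [145.9 176.6] 5.2
plate 5013 [ 539.9 -333. ] [134.9 135.3] 6.7
board 6432 [561.4 -16.2] [260.  219.6] 82.9
side
jarlid [521.  61.  91.] depth [521.  60.  90.]
cap [495. -68. 105.] depth [494. -66. 106.]
long [604.  50.  35.] depth [602.  52.  38.]
short [590. -78.  15.] depth [591. -80.  13.]
tin [643. -17.  30.] depth [642. -15.  32.]
mat 5411 [496.5 335.3] [148.7 178.9] 5.2
plate 1202 [ 539.5 -331. ] [134.2 135.6] 6.6
board 3573 [556.3  -8.3] [264.6 222.4] 83.1
```

Emit:
{"api": "drive_tool", "payload": {
  "deltas": "0.2 0.34 0.01 -0.036;0.2 0.34 0 -0.036;0.2 0.34 0 -0.036;0.2 0.34 0 -0.0355;0.2 0.34 0 0;0.2 0.34 0 0;0.2 0.34 0 0;0.2 0.34 0 0;0.2 0.34 0 0;0.2 0.34 0 0",
  "gripper": 0
}}

```text
t: 1.03
eef_pos: [401.2, -250.1, 232.8]
tcp_rot: [3.141, -0.0, -0.124]
ft_force: [1.2, 0.5, 0.5]
opening: 0.998
grip_force: 0.0
```

Emit:
{"api": "drive_tool", "payload": {
  "deltas": "0.2 0.34 0 0;0.2 0.34 0 0;0.2 0.34 0 0;0.2 0.34 0 0;0.2 0.34 0 0;0.2 0.34 0 0;0.2 0.34 0 0;0.1 0.1 0 0;0 0 0 0;0 0 0 0"
}}

```text
t: 1.87
eef_pos: [550.4, -3.7, 232.3]
tcp_rot: [3.141, 0.001, -0.122]
ft_force: [-0.6, 0.3, 0.0]
opening: 1.0
grip_force: 0.0
```

```bash
python3 - <<'E'
from h import *
s=env.state(); print(s['t'],s['eef_pos'].round(1),s['tcp_rot'].round(4),s['joints'].round(2)); shot('wrist','w1.png')
E
```

```text
1.8667 [550.4  -3.7 232.3] [ 3.1413e+00  9.0000e-04 -1.2250e-01] [-0.13  0.38  1.74 -0.    1.02  1.57]
```

View pics/w1.png

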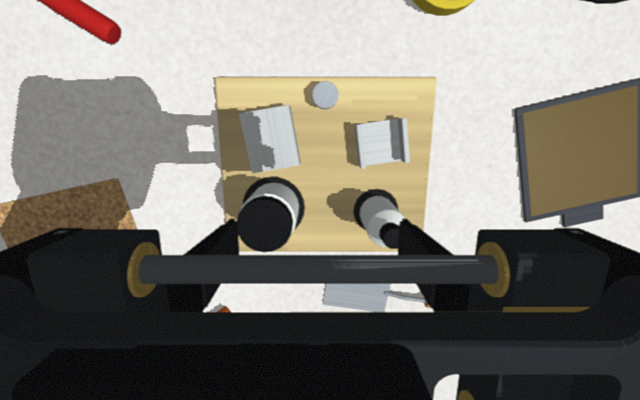

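Wrist view: jar lid at (266,222), bottle cap near (390,233), long channel top (270,138), short channel (378,142), tin (322,95). Measure them from this view with depth.

```bash
cat > w.py <<'E'
from h import *
def blobs(z0,z1,amin=40,rows=400,rect=None,name='wrist'):
    K,T=cam(name); im,d=env.read_camera(name); X=cloud(d,K,T)
    m=((d>0)&(X[...,2]>z0)&(X[...,2]<z1)); m[rows:]=0
    if rect: m&=(X[...,0]>rect[0])&(X[...,0]<rect[1])&(X[...,1]>rect[2])&(X[...,1]<rect[3])
    n,l,st,c=cv2.connectedComponentsWithStats(m.astype(np.uint8))
    for i in range(1,n):
        if st[i,4]<amin: continue
        p=X[l==i]; z=np.median(p[:,2]); q=np.argwhere(l==i)[:,::-1]
        w=np.array([ray(u,v,z,K,T)[:2] for u,v in q]).astype(np.float32)
        r=cv2.minAreaRect(w); e=cv2.minEnclosingCircle(w)
        print(st[i,4],'z',z.round(1),'px',c[i].round(0),'rect',np.round(r[0],1),np.round(r[1],1),round(r[2],1),'circ',np.round(e[0],1),round(e[1],1))
E
python3 - <<'E'
from w import *
R=(440,700,-160,130)
print('jar/bot tops');blobs(84,112,rows=255,rect=R)
print('chan');blobs(28,42,rows=180,rect=R)
print('short whole');blobs(13,42,rows=180,rect=R)
E
```

```text
jar/bot tops
2368 z 90.7 px [264. 224.] rect [521.1  52.7] [56.2 58.5] 88.8 circ [521.1  53.7] 29.5
533 z 103.7 px [389. 232.] rect [502.1 -68.4] [22.5 30.2] 82.9 circ [500.8 -70.5] 16.3
chan
565 z 29.9 px [324.  94.] rect [644.2 -24.4] [28.6 28.3] 39.0 circ [644.2 -24.7] 14.8
3025 z 34.8 px [269. 138.] rect [603.2  43.1] [68.  56.7] 2.6 circ [603.4  43.5] 43.5
266 z 34.6 px [404. 139.] rect [ 583.7 -108.7] [49.9  7.1] 1.1 circ [ 583.7 -110.8] 25.0
228 z 34.7 px [360. 145.] rect [582.9 -58.3] [49.5  5.8] 1.1 circ [582.9 -58.8] 24.8
short whole
585 z 29.7 px [323.  94.] rect [643.8 -24.6] [27.9 28.6] 82.8 circ [644.  -24.5] 15.0
3094 z 34.8 px [269. 138.] rect [603.3  42.5] [68.  57.8] 2.6 circ [603.2  42.8] 43.6
2188 z 15.3 px [381. 141.] rect [581.7 -87. ] [52.9 61.7] 0.7 circ [581.6 -87.3] 40.1
```

```bash
python3 - <<'E'
from w import *
R=(440,700,-160,130)
for n in('scene','side'):
    print(n);blobs(82,116,rect=R,name=n,amin=15)
    print('ch');blobs(32,42,rect=(550,700,-160,130),name=n,amin=15)
E
```

```text
scene
475 z 89.2 px [291. 185.] rect [523.8  52.1] [57.9 60.4] 61.3 circ [524.2  51.5] 32.1
170 z 100.0 px [250. 223.] rect [501.3 -79.7] [28.3 38.2] 49.6 circ [501.2 -80.6] 19.9
ch
507 z 33.8 px [322. 218.] rect [605.8  42.2] [68.9 58.9] 2.4 circ [604.5  43.1] 43.0
45 z 33.4 px [292. 249.] rect [583.9 -59.1] [48.4  6.5] 1.0 circ [583.9 -59.7] 24.2
51 z 33.4 px [281. 268.] rect [ 585.9 -109.5] [49.3  5.8] 1.2 circ [ 585.9 -110. ] 24.7
side
117 z 97.2 px [357. 191.] rect [497.4 -63.9] [27.4 46.3] 31.0 circ [497.9 -63.3] 25.4
373 z 89.7 px [323. 220.] rect [518.8  61.1] [54.2 61.1] 30.9 circ [519.1  61.3] 32.1
ch
30 z 33.8 px [333. 190.] rect [ 584.6 -104.7] [51.3  9.1] 0.9 circ [ 584.6 -106.7] 25.8
28 z 33.8 px [324. 201.] rect [583.1 -55. ] [ 7.6 45.5] 89.5 circ [583.1 -55.1] 22.9
391 z 34.0 px [296. 221.] rect [604.1  48.4] [68.9 60.1] 2.7 circ [604.2  48.1] 43.5
```

Emit:
{"api": "drive_tool", "payload": {
  "deltas": "-0.14 0.28 0 0;-0.14 0.28 -0.2 0;0 0 -0.4 0;0 0 -0.4 0;0 0 -0.3 0;0 0 -0.25 0;0 0 -0.22 0;0 0 0 0"
}}

```text
t: 2.93
eef_pos: [521.0, 51.8, 52.4]
tcp_rot: [3.141, 0.006, -0.124]
ft_force: [-1.4, -0.8, -0.6]
opening: 1.001
grip_force: 0.0
```

Emit:
{"api": "drive_tool", "payload": {
  "deltas": "0 0 0 0;0 0 0 0;0 0 0 0;0 0 0 0;0 0 0 0;0 0 0 0",
  "gripper": 1
}}

```text
t: 3.43
eef_pos: [523.1, 52.2, 56.5]
tcp_rot: [-3.141, -0.002, -0.124]
ft_force: [-1.6, 1.6, 9.2]
opening: 0.648
grip_force: 30.0
```

Emit:
{"api": "drive_tool", "payload": {
  "deltas": "0 0 0.05 0;0 0 0.15 0;0 0 0.3 0;0 0 0.3 0;0 0 0.1 0;-0.03 0.15 0 0;-0.07 0.33 0 0;-0.07 0.35 0 0;-0.07 0.35 0 0;-0.07 0.35 0 0"
}}

```text
t: 4.27
eef_pos: [490.8, 206.3, 145.2]
tcp_rot: [3.141, 0.001, -0.125]
ft_force: [1.0, -0.2, -2.0]
opening: 0.654
grip_force: 30.0
```

Emit:
{"api": "drive_tool", "payload": {
  "deltas": "-0.07 0.35 0 0;-0.07 0.35 0 0;-0.07 0.35 0 0;-0.07 0.35 0 0;-0.06 0.24 0 0;-0.01 0.05 -0.1 0;0 0 -0.25 0;0 0 -0.2 0;0 0 0 0;0 0 0 0"
}}

```text
t: 5.1
eef_pos: [456.3, 373.3, 89.7]
tcp_rot: [3.14, 0.002, -0.124]
ft_force: [-0.1, 0.1, -1.8]
opening: 0.65
grip_force: 30.0
```

Emit:
{"api": "drive_tool", "payload": {
  "deltas": "0 0 -0.15 0;0 0 -0.15 0;0 0 -0.07 0;0 0 -0.03 0;0 0 -0.01 0;0 0 -0.01 0;0 0 -0.01 0;0 0 0 0;0 0 0 0;0 0 0 0"
}}

```text
t: 5.93
eef_pos: [456.7, 374.2, 48.0]
tcp_rot: [-3.141, -0.0, -0.124]
ft_force: [-0.1, -0.2, -1.7]
opening: 0.654
grip_force: 30.0
```

Emit:
{"api": "drive_tool", "payload": {
  "deltas": "0 0 -0.01 0;0 0 0 0;0 0 -0.01 0;0 0 0 0;0 0 0 0"
}}

```text
t: 6.35
eef_pos: [456.6, 374.1, 46.6]
tcp_rot: [-3.141, -0.0, -0.124]
ft_force: [-3.6, -2.3, 9.0]
opening: 0.65
grip_force: 30.0
```

Emit:
{"api": "drive_tool", "payload": {
  "deltas": "0 0 0 0;0 0 0 0;0 0 0 0;0 0 0 0;0 0 0 0;0 0 0.1 0;0 0 0.3 0;0 0 0.4 0;0 0 0.4 0;0 0 0.3 0",
  "gripper": 0
}}

```text
t: 7.18
eef_pos: [456.9, 374.2, 199.5]
tcp_rot: [-3.14, -0.002, -0.124]
ft_force: [0.4, -0.1, -0.9]
opening: 1.003
grip_force: 0.0
```

Emit:
{"api": "drive_tool", "payload": {
  "deltas": "0.03 -0.2 0 0;0.04 -0.4 0 0;0.04 -0.4 0 0;0.04 -0.4 0 0;0.04 -0.4 0 0;0.04 -0.4 0 0;0.04 -0.4 0 0;0.04 -0.4 0 0;0.04 -0.4 0 0;0.04 -0.4 0 0"
}}

```text
t: 8.02
eef_pos: [495.4, -7.9, 196.5]
tcp_rot: [3.141, -0.001, -0.124]
ft_force: [1.3, -0.3, 0.1]
opening: 0.995
grip_force: 0.0
```

Emit:
{"api": "drive_tool", "payload": {
  "deltas": "0.04 -0.4 0 0;0.03 -0.27 0 0;0 0 0 0;0 0 0 0"
}}

```text
t: 8.35
eef_pos: [502.5, -74.1, 196.1]
tcp_rot: [3.142, -0.0, -0.127]
ft_force: [-0.6, -0.2, 0.0]
opening: 1.002
grip_force: 0.0
```

```bash
python3 - <<'E'
from w import *
s=env.state(); print(s['t'],s['eef_pos'].round(1),s['tcp_rot'].round(4))
shot('wrist','w2.png')
blobs(97,112,rect=(440,560,-160,30)); blobs(60,78,rect=(440,560,-120,-20))
blobs(28,40,rect=(550,700,-160,30))
E
```

```text
8.35 [502.5 -74.1 196.1] [ 3.1415e+00 -3.0000e-04 -1.2690e-01]
565 z 104.7 px [318. 209.] rect [497.5 -74.1] [21.  22.6] 82.8 circ [497.5 -73.7] 11.8
462 z 75.9 px [319. 193.] rect [497.8 -74.1] [42.6 44.7] 58.0 circ [498.  -73.6] 22.9
783 z 29.8 px [250.  48.] rect [643.9 -25.2] [28.  29.3] 79.3 circ [643.9 -24.9] 14.8
1209 z 34.8 px [209.  97.] rect [604.2  22. ] [68.  17.7] 1.7 circ [604.2  21.3] 34.7
296 z 34.6 px [344. 101.] rect [ 583.6 -109.4] [50.   5.5] 1.0 circ [ 583.6 -109.3] 25.1
285 z 34.6 px [294. 109.] rect [582.7 -58.9] [49.8  5.5] 1.1 circ [582.7 -58.8] 24.9
```

View pics/w2.png

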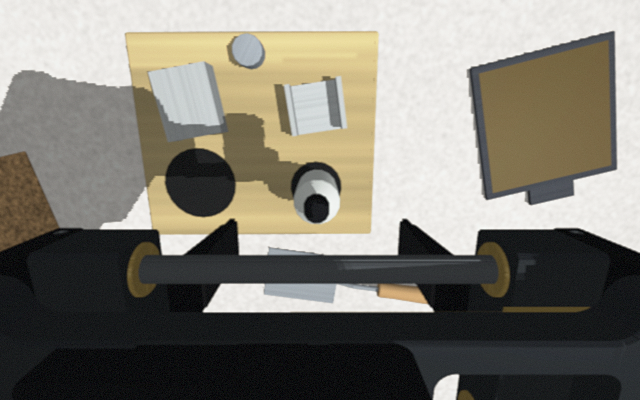

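Bottle cap at (317,208), bare wide coaster at (200,183), narrow coaster under the bottle (316,185). Bottle at (497.5,-74).

```bash
cat > co.py <<'E'
from w import *
# dark disc of the coaster (z 13) by colour
def coaster(seed,z=13,name='wrist'):
    K,T=cam(name); im,d=env.read_camera(name)
    m=(im.max(2)<45).astype(np.uint8); m=cv2.morphologyEx(m,cv2.MORPH_OPEN,np.ones((5,5)))
    _,l=cv2.connectedComponents(m); q=np.argwhere(l==l[seed[1],seed[0]])[:,::-1]
    w=np.array([ray(u,v,z,K,T)[:2] for u,v in q]).astype(np.float32)
    e=cv2.minAreaRect(w); f=cv2.minEnclosingCircle(w); print(im[seed[1],seed[0]],len(q),np.round(e[0],1),np.round(e[1],1),'circ',np.round(f[0],1),round(f[1],1))
E
python3 -c "
from co import *
coaster((200,183))"
```

```text
[36 35 37] 3579 [518.6  55.6] [74.8 76.3] circ [518.8  55.9] 38.6
```

Emit:
{"api": "drive_tool", "payload": {
  "deltas": "-0.05 0 -0.1 0;0 0 -0.3 0;0 0 -0.35 0;0 0 -0.35 0;0 0 -0.2 0;0 0 -0.08 0;0 0 0 0;0 0 0 0"
}}

```text
t: 9.27
eef_pos: [498.0, -72.5, 58.3]
tcp_rot: [3.141, -0.0, -0.123]
ft_force: [0.8, -0.2, -0.2]
opening: 1.001
grip_force: 0.0
```

Emit:
{"api": "drive_tool", "payload": {
  "deltas": "0 0 0 0;0 0 0 0;0 0 0 0;0 0 0 0;0 0 0 0;0 0 0 0;0 0 0 0;0 0 0 0",
  "gripper": 1
}}

```text
t: 9.93
eef_pos: [497.7, -73.0, 57.7]
tcp_rot: [3.141, -0.0, -0.124]
ft_force: [-0.6, -0.0, 0.1]
opening: 0.495
grip_force: 0.0
```

Emit:
{"api": "drive_tool", "payload": {
  "deltas": "0 0 0 0;0 0 0 0;0 0 0 0;0 0 0 0"
}}

```text
t: 10.27
eef_pos: [497.6, -72.9, 57.7]
tcp_rot: [3.141, 0.0, -0.124]
ft_force: [-0.2, -0.0, 0.8]
opening: 0.457
grip_force: 30.0
```

Emit:
{"api": "drive_tool", "payload": {
  "deltas": "0 0 0.05 0;0 0 0.15 0;0 0 0.3 0;0 0 0.3 0;0 0 0.2 0;0.01 0.15 0 0;0.02 0.35 0 0;0.02 0.35 0 0;0.02 0.35 0 0;0.02 0.35 0 0"
}}

```text
t: 11.1
eef_pos: [506.3, 83.5, 158.0]
tcp_rot: [3.141, -0.0, -0.125]
ft_force: [1.1, -0.4, -1.2]
opening: 0.451
grip_force: 30.0
```

Emit:
{"api": "drive_tool", "payload": {
  "deltas": "0.05 0.35 0 0;0.05 0.35 0 0;0.05 0.35 0 0;0.05 0.35 0 0;0.05 0.35 0 0;0.05 0.25 -0.1 0;0.03 0.09 -0.25 0;0 0 -0.3 0;0 0 -0.2 0;0 0 -0.1 0"
}}

```text
t: 11.93
eef_pos: [538.4, 290.9, 60.0]
tcp_rot: [3.14, 0.003, -0.124]
ft_force: [-0.6, 0.6, -1.0]
opening: 0.453
grip_force: 30.0
```

Emit:
{"api": "drive_tool", "payload": {
  "deltas": "0 0 -0.08 0;0 0 -0.04 0;0 0 -0.01 0;0 0 0 0;0 0 -0.01 0;0 0 0 0;0 0 -0.01 0;0 0 0 0;0 0 0 0"
}}

```text
t: 12.68
eef_pos: [539.7, 291.1, 47.9]
tcp_rot: [-3.142, -0.0, -0.124]
ft_force: [-0.6, -0.1, -1.2]
opening: 0.459
grip_force: 30.0
```

Emit:
{"api": "drive_tool", "payload": {
  "deltas": "0 0 -0.006 0;0 0 0 0;0 0 0 0"
}}

```text
t: 12.93
eef_pos: [539.7, 291.1, 47.7]
tcp_rot: [-3.141, -0.0, -0.124]
ft_force: [-1.9, -1.3, 5.2]
opening: 0.452
grip_force: 30.0
```

Emit:
{"api": "drive_tool", "payload": {
  "deltas": "0 0 0 0;0 0 0 0;0 0 0 0;0 0 0 0;0 0 0 0;0 0 0.1 0;0 0 0.3 0;0 0 0.4 0;0 0 0.4 0;0 0 0.3 0",
  "gripper": 0
}}

```text
t: 13.77
eef_pos: [539.9, 291.2, 201.0]
tcp_rot: [-3.14, -0.002, -0.124]
ft_force: [0.1, 0.0, -0.2]
opening: 0.993
grip_force: 0.0
```

Emit:
{"api": "drive_tool", "payload": {
  "deltas": "0.03 -0.2 0 0.0228;0.04 -0.4 0 0.0228;0.04 -0.4 0 0;0.04 -0.4 0 0;0.04 -0.4 0 0;0.04 -0.4 0 0;0.04 -0.4 0 0;0.04 -0.4 0 0;0.04 -0.4 0 0;0.04 -0.35 0 0"
}}

```text
t: 14.6
eef_pos: [578.4, -86.4, 197.9]
tcp_rot: [3.141, -0.001, 0.019]
ft_force: [0.5, -0.5, -0.4]
opening: 0.998
grip_force: 0.0
```

Emit:
{"api": "drive_tool", "payload": {
  "deltas": "0.01 0 0 0;0.01 0 0 0;0 0 -0.3 0;0 0 -0.2 0;0 0 0 0;0 0 0 0"
}}

```text
t: 15.1
eef_pos: [580.5, -82.8, 147.1]
tcp_rot: [-3.141, 0.001, 0.02]
ft_force: [0.1, -1.0, -0.3]
opening: 1.0
grip_force: 0.0
```

```bash
python3 - <<'E'
from w import *
s=env.state(); print(s['t'],s['eef_pos'].round(1),s['tcp_rot'].round(4))
shot('wrist','w3.png')
blobs(28,40,rect=(530,700,-130,0))
blobs(28,120,rect=(400,600,230,430),name='scene')
E
```

```text
15.1 [580.5 -82.8 147.1] [-3.1412e+00  1.5000e-03  2.0400e-02]
921 z 29.8 px [251. 123.] rect [644.6 -25. ] [29.4 28.5] 44.9 circ [644.5 -24.9] 14.8
336 z 34.7 px [290. 194.] rect [583.3 -59.1] [50.9  5.5] 0.0 circ [583.3 -59.1] 25.5
339 z 34.8 px [346. 194.] rect [ 584.3 -109.5] [50.8  5.4] 2.3 circ [ 584.3 -109.6] 25.5
518 z 76.3 px [330.  99.] rect [467.1 348.9] [ 56.2 112.9] 26.9 circ [467.8 349.3] 56.9
411 z 64.4 px [344. 131.] rect [543.4 281.6] [43.1 97.5] 19.5 circ [544.6 282. ] 48.7
```

View pics/w3.png

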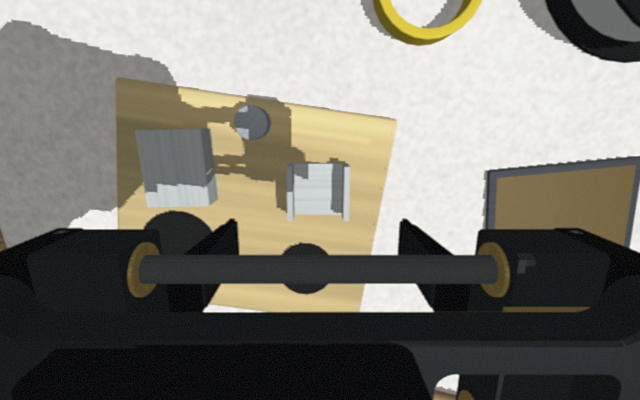

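The short channel's walls are at (290,194) and (346,194), parallel to the jaws; centre (583.8,-84.3). Both coasters are bare.

Emit:
{"api": "drive_tool", "payload": {
  "deltas": "0.03 -0.015 -0.1 0;0 0 -0.35 0;0 0 -0.35 0;0 0 -0.2 0;0 0 -0.1 0;0 0 -0.06 0;0 0 -0.015 0;0 0 0 0;0 0 0 0"
}}

```text
t: 16.0
eef_pos: [584.3, -85.6, 30.8]
tcp_rot: [3.141, -0.002, 0.019]
ft_force: [0.7, -0.2, -0.3]
opening: 0.998
grip_force: 0.0
```

Emit:
{"api": "drive_tool", "payload": {
  "deltas": "0 0 0 0;0 0 0 0;0 0 0 0;0 0 0 0;0 0 0 0;0 0 0 0;0 0 0 0;0 0 0 0;0 0 0 0",
  "gripper": 1
}}

```text
t: 16.75
eef_pos: [583.6, -85.4, 29.6]
tcp_rot: [3.142, 0.0, 0.019]
ft_force: [-0.1, 0.6, 2.2]
opening: 0.592
grip_force: 30.0
```

Emit:
{"api": "drive_tool", "payload": {
  "deltas": "0 0 0.05 0;0 0 0.2 0;0 0 0.35 0;0 0 0.3 0;-0.03 -0.15 0 0.0153;-0.07 -0.4 0 0.0153;-0.07 -0.4 0 0;-0.07 -0.4 0 0;-0.07 -0.4 0 0;-0.07 -0.4 0 0"
}}

```text
t: 17.58
eef_pos: [545.0, -302.2, 119.9]
tcp_rot: [3.141, -0.0, 0.116]
ft_force: [0.4, 0.4, -0.3]
opening: 0.585
grip_force: 30.0
```

Emit:
{"api": "drive_tool", "payload": {
  "deltas": "-0.06 -0.31 0 0;0 0 -0.1 0;0 0 0 0;0 0 0 0"
}}

```text
t: 17.92
eef_pos: [539.2, -330.9, 109.2]
tcp_rot: [-3.14, 0.001, 0.115]
ft_force: [0.5, -0.4, 0.4]
opening: 0.585
grip_force: 30.0
```

```bash
python3 - <<'E'
from w import *
s=env.state(); print(s['t'],s['eef_pos'].round(1),s['tcp_rot'].round(4))
im,d=shot('wrist','w4.png'); K,T=cam('wrist')
hsv=cv2.cvtColor(im,cv2.COLOR_RGB2HSV); m=cv2.inRange(hsv,(5,50,20),(35,255,140)); m=cv2.morphologyEx(m,cv2.MORPH_OPEN,np.ones((3,3)))
n,l,st,c=cv2.connectedComponentsWithStats(m)
for i in range(1,n):
    if st[i,4]>800:
        q=np.argwhere(l==i)[:,::-1]; w=np.array([ray(u,v,5,K,T)[:2] for u,v in q],np.float32); r=cv2.minAreaRect(w); print(st[i],np.round(r[0],1),np.round(r[1],1),round(r[2],1), cv2.boxPoints(r).round(0).tolist())
E
```

```text
17.9167 [ 539.2 -330.9  109.2] [-3.1404e+00  1.1000e-03  1.1490e-01]
[    0     8   111   205 17965] [ 578.  -106.7] [ 83.4 156.8] 82.6 [[495.0, -138.0], [650.0, -158.0], [661.0, -75.0], [506.0, -55.0]]
[  238   122   163   117 13024] [ 554.4 -331. ] [101.6 134.6] 6.8 [[496.0, -270.0], [512.0, -404.0], [613.0, -392.0], [597.0, -258.0]]
```

View pics/w4.png

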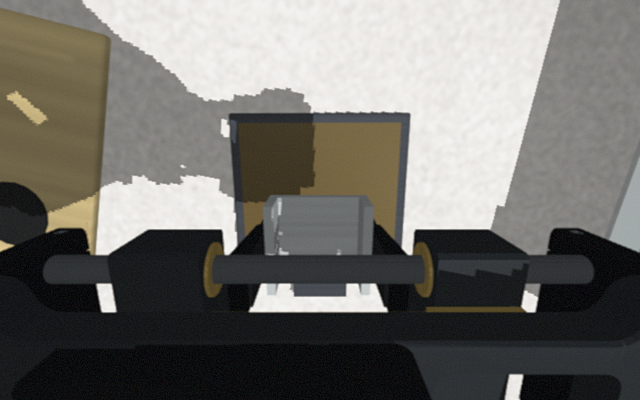

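The held short channel (268–372, 195–290) sits over the plate, far coating edge at row 122; the plate centre works out to (538.5,-332.5), so descend.

Emit:
{"api": "drive_tool", "payload": {
  "deltas": "0 -0.005 -0.2 0;0 0 -0.3 0;0 0 -0.2 0;0 0 -0.08 0;0 0 -0.03 0;0 0 -0.01 0;0 0 -0.01 0;0 0 0 0;0 0 0 0;0 0 0 0"
}}

```text
t: 18.8
eef_pos: [539.9, -332.1, 27.4]
tcp_rot: [3.141, -0.001, 0.115]
ft_force: [0.5, -0.7, -0.5]
opening: 0.588
grip_force: 30.0
```

Emit:
{"api": "drive_tool", "payload": {
  "deltas": "-0.005 0 -0.01 0;0 0 -0.01 0;0 0 -0.006 0;0 0 0 0;0 0 0 0;0 0 0 0"
}}

```text
t: 19.3
eef_pos: [539.2, -332.0, 24.6]
tcp_rot: [3.141, -0.0, 0.115]
ft_force: [-1.3, 0.8, 6.0]
opening: 0.587
grip_force: 30.0
```

Emit:
{"api": "drive_tool", "payload": {
  "deltas": "0 0 0 0;0 0 0 0;0 0 0 0;0 0 0 0;0 0 0 0;0 0 0.1 0;0 0 0.3 0;0 0 0.4 0;0 0 0.4 0;0 0 0.35 0",
  "gripper": 0
}}

```text
t: 20.13
eef_pos: [539.1, -331.9, 182.2]
tcp_rot: [3.141, -0.001, 0.115]
ft_force: [0.8, -0.4, 0.5]
opening: 1.0
grip_force: 0.0
```

```bash
cat > sh.py <<'E'
from w import *
s=env.state(); print(s['t'],s['eef_pos'].round(1),s['tcp_rot'].round(4))
blobs(26,33,rect=(480,600,-390,-270))
E
python3 sh.py
```

```text
20.1333 [ 539.1 -331.9  182.2] [ 3.1407e+00 -9.0000e-04  1.1540e-01]
249 z 29.7 px [294. 187.] rect [ 536.4 -308.2] [49.4  5.1] 5.6 circ [ 536.4 -308.2] 24.7
249 z 29.8 px [343. 187.] rect [ 542.3 -359.2] [49.4  5.1] 7.6 circ [ 542.3 -359.2] 24.7
```

Emit:
{"api": "drive_tool", "payload": {
  "deltas": "0.03 0.2 0 0.0368;0.065 0.37 0 0.0368;0.065 0.37 0 0.0368;0.065 0.37 0 0.0368;0.065 0.37 0 0.0368;0.065 0.37 0 0.0368;0.065 0.37 0 0.0368;0.065 0.37 0 0.0368;0.065 0.37 0 0.0368;0.065 0.37 0 0.0368"
}}

```text
t: 21.02
eef_pos: [600.6, 22.9, 179.5]
tcp_rot: [3.141, -0.0, 1.277]
ft_force: [0.3, -0.2, 0.9]
opening: 0.999
grip_force: 0.0
```

Emit:
{"api": "drive_tool", "payload": {
  "deltas": "0.03 0.22 0 0.0368;0 0 -0.2 0.0368;0 0 -0.3 0.0362;0 0 0 0;0 0 0 0;0 0 0 0"
}}

```text
t: 21.52
eef_pos: [604.1, 42.8, 130.3]
tcp_rot: [3.141, 0.0, 1.612]
ft_force: [0.6, -0.3, 0.5]
opening: 1.002
grip_force: 0.0
```

```bash
python3 - <<'E'
from w import *
s=env.state(); print(s['t'],s['eef_pos'].round(1),s['tcp_rot'].round(4),s['joints'].round(2))
shot('wrist','w5.png')
blobs(28,40,rect=(530,700,-60,130))
E
```

```text
21.5167 [604.1  42.8 130.3] [3.1405e+00 1.0000e-04 1.6122e+00] [-0.04  0.58  1.71  0.    0.85 -0.08]
5304 z 34.9 px [318. 198.] rect [603.6  44.6] [68.1 56.6] 2.4 circ [603.7  44.1] 43.8
```

View pics/w5.png

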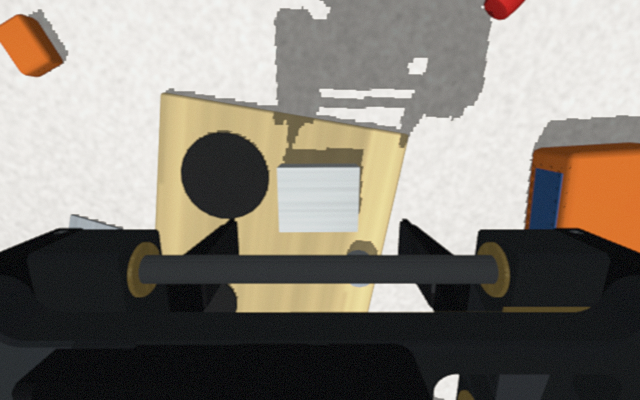

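Long channel's top (278–359, 166–232) lies square between the jaws; centre (603.6,44.3), yaw 2.4°. Descend and grip.

Emit:
{"api": "drive_tool", "payload": {
  "deltas": "0 0.014 -0.2 0;0 0 -0.35 0;0 0 -0.2 0;0 0 -0.09 0;0 0 -0.04 0;0 0 0 0;0 0 0 0;0 0 0 0"
}}

```text
t: 22.28
eef_pos: [604.4, 44.4, 42.4]
tcp_rot: [3.139, 0.0, 1.616]
ft_force: [0.2, -0.2, 0.1]
opening: 0.999
grip_force: 0.0
```

Emit:
{"api": "drive_tool", "payload": {
  "deltas": "0 0 0 0;0 0 0 0;0 0 0 0;0 0 0 0;0 0 0 0;0 0 0 0;0 0 0 0",
  "gripper": 1
}}

```text
t: 22.87
eef_pos: [603.7, 44.5, 41.1]
tcp_rot: [3.141, 0.0, 1.616]
ft_force: [-1.3, 0.1, 3.0]
opening: 0.712
grip_force: 30.0
```

Emit:
{"api": "drive_tool", "payload": {
  "deltas": "0 0 0.05 0;0 0 0.25 0;0 0 0.35 0;0 0 0.25 0;-0.03 -0.15 0 0.0111;-0.06 -0.35 0 0.0111;-0.07 -0.4 0 0;-0.07 -0.4 0 0;-0.07 -0.4 0 0;-0.07 -0.4 0 0"
}}

```text
t: 23.7
eef_pos: [566.0, -167.2, 131.2]
tcp_rot: [3.142, -0.0, 1.686]
ft_force: [0.5, -0.1, -0.8]
opening: 0.71
grip_force: 30.0
```

Emit:
{"api": "drive_tool", "payload": {
  "deltas": "-0.07 -0.4 0 0;-0.07 -0.4 0 0;-0.07 -0.4 0 0;-0.08 -0.33 0 0;0 0 -0.3 0;0 0 -0.2 0;0 0 0 0;0 0 0 0;0 0 0 0"
}}

```text
t: 24.45
eef_pos: [538.2, -318.5, 82.1]
tcp_rot: [3.141, 0.001, 1.687]
ft_force: [1.3, 0.6, -0.7]
opening: 0.71
grip_force: 30.0
```

```bash
python3 - <<'E'
from w import *
s=env.state(); print(s['t'],s['eef_pos'].round(1),s['tcp_rot'].round(4))
shot('wrist','w6.png')
blobs(65,92,rect=(470,610,-420,-260),rows=250)
blobs(26,33,rect=(470,610,-420,-260))
E
```

```text
24.45 [ 538.2 -318.5   82.1] [3.1408e+00 7.0000e-04 1.6867e+00]
7985 z 76.2 px [318. 220.] rect [ 536.  -305.5] [91.2 34.6] 6.6 circ [ 536.9 -314. ] 45.6
```

View pics/w6.png

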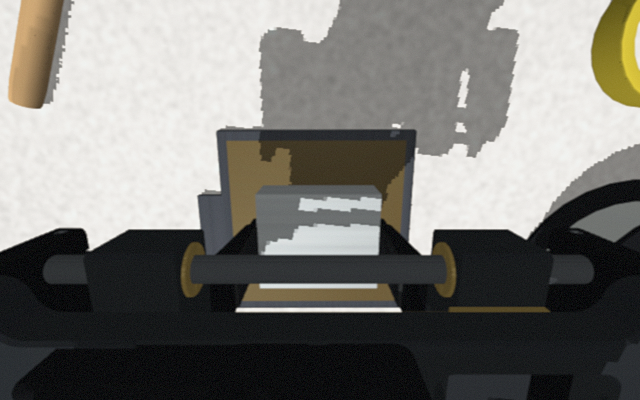

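The held long channel (258–381, 188–290) is level over the plate, hiding the short one below it as expected; position and yaw match the target, so lower.

Emit:
{"api": "drive_tool", "payload": {
  "deltas": "-0.005 0 -0.1 0;0 0 -0.1 0;0 0 -0.08 0;0 0 -0.06 0;0 0 -0.03 0;0 0 -0.01 0;0 0 0 0;0 0 0 0;0 0 0 0"
}}

```text
t: 25.35
eef_pos: [537.3, -318.7, 43.3]
tcp_rot: [3.141, 0.0, 1.686]
ft_force: [0.6, 0.2, -1.0]
opening: 0.707
grip_force: 30.0
```

Emit:
{"api": "drive_tool", "payload": {
  "deltas": "0 0 -0.01 0;0 0 -0.008 0;0 0 0 0;0 0 0 0;0 0 0 0"
}}

```text
t: 25.77
eef_pos: [537.2, -318.5, 41.2]
tcp_rot: [3.141, 0.0, 1.686]
ft_force: [0.2, -0.6, -0.7]
opening: 0.712
grip_force: 30.0
```

Emit:
{"api": "drive_tool", "payload": {
  "deltas": "0 0 -0.005 0;0 0 0 0;0 0 -0.003 0;0 0 0 0;0 0 0 0"
}}

```text
t: 26.18
eef_pos: [537.2, -318.6, 41.1]
tcp_rot: [3.141, 0.0, 1.686]
ft_force: [-2.5, 0.8, 6.9]
opening: 0.71
grip_force: 30.0
```

Contact. Release and lift, then look.

Emit:
{"api": "drive_tool", "payload": {
  "deltas": "0 0 0 0;0 0 0 0;0 0 0 0;0 0 0 0;0 0 0 0;0 0 0.05 0;0 0 0.2 0;0 0 0.4 0;0 0 0.4 0;0 0 0.4 0",
  "gripper": 0
}}

```text
t: 27.02
eef_pos: [536.8, -318.3, 187.2]
tcp_rot: [-3.141, -0.0, 1.686]
ft_force: [0.5, -0.2, 0.0]
opening: 0.997
grip_force: 0.0
```

```bash
python3 - <<'E'
from w import *
s=env.state(); print(s['t'],s['eef_pos'].round(1),s['tcp_rot'].round(4))
shot('wrist','w7.png')
blobs(32.5,40,rect=(470,610,-420,-260))
blobs(26,32.4,rect=(470,610,-420,-260))
K,T=cam('wrist'); _,d=env.read_camera('wrist'); X=cloud(d,K,T)
m=(d>0)&(X[...,2]>32)&(X[...,2]<40)&(abs(X[...,0]-537)<30)&(abs(X[...,1]+318)<24)
p=X[m]; print(np.linalg.lstsq(np.c_[p[:,:2]-[537,-318],np.ones(len(p))],p[:,2],rcond=None)[0])
E
```

```text
27.0167 [ 536.8 -318.3  187.2] [-3.1411e+00 -5.0000e-04  1.6862e+00]
3419 z 34.9 px [316. 183.] rect [ 536.8 -318.7] [68.  55.7] 6.6 circ [ 536.7 -318.9] 43.6
241 z 29.8 px [317. 219.] rect [ 542.1 -357.5] [49.   5.7] 6.5 circ [ 542.2 -358.5] 24.6
[ 1.41435569e-03 -8.66848183e-05  3.48753442e+01]
```

View pics/w7.png

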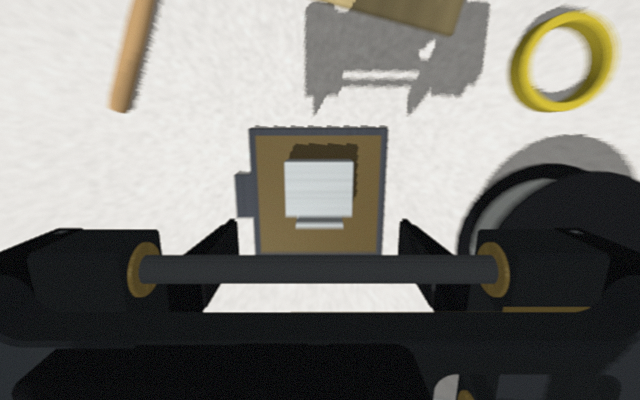

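The long channel (285–352, 160–217) lies level and parallel over the short one, whose free wall shows at (318,224). It is offset 14 mm sideways and centred to 1 mm. Now the jar.

Emit:
{"api": "drive_tool", "payload": {
  "deltas": "-0.02 0.2 0.1 0;-0.04 0.4 0 0;-0.04 0.4 0 0;-0.04 0.4 0 0;-0.04 0.4 0 0;-0.04 0.4 0 0;-0.04 0.4 0 0;-0.04 0.4 0 0;-0.04 0.4 0 0;-0.04 0.4 0 0"
}}

```text
t: 28.05
eef_pos: [497.9, 63.2, 193.9]
tcp_rot: [-3.139, -0.0, 1.686]
ft_force: [1.1, -0.5, 0.6]
opening: 1.002
grip_force: 0.0
```

Emit:
{"api": "drive_tool", "payload": {
  "deltas": "-0.05 0.4 0 0;-0.05 0.4 0 0;-0.05 0.4 0 0;-0.05 0.4 0 0;-0.05 0.4 0 0;-0.05 0.4 0 0;-0.05 0.4 0 0;-0.05 0.32 0 0;0 0 0 0;0 0 0 0"
}}

```text
t: 28.88
eef_pos: [458.0, 374.4, 193.4]
tcp_rot: [-3.139, 0.001, 1.689]
ft_force: [0.0, -0.3, 0.6]
opening: 0.999
grip_force: 0.0
```

```bash
python3 - <<'E'
from w import *
s=env.state(); print(s['t'],s['eef_pos'].round(1),s['tcp_rot'].round(4))
blobs(74,88,rect=(400,510,320,420)); blobs(89,99,rect=(500,600,240,330))
E
```

```text
28.8833 [458.  374.4 193.4] [-3.1389e+00  1.5000e-03  1.6889e+00]
3102 z 80.9 px [314. 196.] rect [452.8 374.1] [56.7 56.4] 6.8 circ [453.2 374.2] 29.0
457 z 94.7 px [394. 295.] rect [537.7 291.4] [22.5 22.8] 6.8 circ [537.2 291.8] 12.7
```

Emit:
{"api": "drive_tool", "payload": {
  "deltas": "-0.035 0 -0.1 0;0 0 -0.35 0;0 0 -0.35 0;0 0 -0.35 0;0 0 -0.2 0;0 0 -0.1 0;0 0 -0.018 0;0 0 0 0;0 0 0 0"
}}

```text
t: 29.73
eef_pos: [456.4, 373.4, 49.9]
tcp_rot: [3.14, -0.001, 1.686]
ft_force: [0.2, 0.7, 0.7]
opening: 1.001
grip_force: 0.0
```

Emit:
{"api": "drive_tool", "payload": {
  "deltas": "0 0 0 0;0 0 0 0;0 0 0 0;0 0 0 0;0 0 0 0;0 0 0 0;0 0 0 0;0 0 0 0",
  "gripper": 1
}}

```text
t: 30.4
eef_pos: [455.4, 373.5, 48.7]
tcp_rot: [-3.141, 0.0, 1.686]
ft_force: [-2.5, -0.5, 4.5]
opening: 0.646
grip_force: 30.0
```

```bash
python3 - <<'E'
from co import *
for n in('scene','side'):
    K,T=cam(n); Ti=np.linalg.inv(T)
    for p in((519,56,13),(498,-74,13)):
        c=Ti[:3,:3]@np.array(p)+Ti[:3,3]; u=K@c/c[2]; print(n,u[:2].round())
        coaster((int(u[0]),int(u[1])),name=n)
E
```

```text
scene [291. 204.]
[61 52 50] 237049 [518.2 288.6] [2030.8 1281. ] circ [425.3 505.8] 1077.1
scene [253. 243.]
[57 57 48] 236909 [537.  298.3] [1988.5 1281. ] circ [496.6 473.5] 1058.0
side [324. 241.]
[57 46 40] 198710 [ 841.7 -535.5] [3351.1 2148.9] circ [ 1152.8 -1047.7] 1741.6
side [356. 213.]
[47 42 40] 198698 [ 841.7 -535.5] [3351.1 2148.9] circ [ 1152.8 -1047.7] 1741.6
```

Emit:
{"api": "drive_tool", "payload": {
  "deltas": "0 0 0.05 0;0 0 0.2 0;0 0 0.35 0;0 0 0.3 0;0.03 -0.15 0 0;0.07 -0.35 0 0;0.07 -0.35 0 0;0.07 -0.35 0 0;0.07 -0.35 0 0;0.07 -0.35 0 0"
}}

```text
t: 31.43
eef_pos: [493.5, 181.5, 138.1]
tcp_rot: [-3.141, 0.0, 1.687]
ft_force: [0.3, -1.2, -2.8]
opening: 0.646
grip_force: 30.0
```

```bash
cat > c2.py <<'E'
from w import *
def c2(n):
    K,T=cam(n); im,d=env.read_camera(n); v,u=np.indices(d.shape)
    r=np.stack([(u-K[0,2])/K[0,0],(v-K[1,2])/K[1,1],np.ones_like(d)],-1)@T[:3,:3].T
    W=T[:3,3]+r*((13-T[2,3])/r[...,2])[...,None]
    for p,R in(((519,56),55),((500,-76),44)):
        reg=np.hypot(W[...,0]-p[0],W[...,1]-p[1])<R
        g=im.max(2); t,_=cv2.threshold(g[reg].reshape(-1,1),0,255,cv2.THRESH_OTSU); m=reg&(g<t)
        nn,l,st,c=cv2.connectedComponentsWithStats(m.astype(np.uint8)); i=1+st[1:,4].argmax()
        w=W[l==i][:,:2].astype(np.float32); e=cv2.minAreaRect(w); f=cv2.minEnclosingCircle(w)
        print(n,t,len(w),np.round(e[0],1),np.round(e[1],1),'circ',np.round(f[0],1),round(f[1],1),'mean',w.mean(0).round(1))
E
python3 -c "
from c2 import *
c2('scene');c2('side');print(env.state()['eef_pos'])"
```

```text
scene 95.0 764 [521.9  55. ] [77.5 77.2] circ [522.   56.2] 39.9 mean [522.3  55.5]
scene 92.0 476 [501.3 -73.3] [55.9 56.6] circ [502.  -72.5] 29.1 mean [501.9 -72.8]
side 89.0 805 [526.4  49.2] [97.2 93.4] circ [527.3  50. ] 53.3 mean [525.6  50.3]
side 101.0 389 [507.9 -66.3] [64.1 72.1] circ [507.4 -72.3] 39.2 mean [507.3 -67.7]
[494.30703982 179.24440985 138.11617864]
```

Emit:
{"api": "drive_tool", "payload": {
  "deltas": "0.08 -0.35 0 0;0.08 -0.35 0 0;0.07 -0.3 0 0;0.03 -0.2 0 0;0 -0.05 -0.15 0;0 0 -0.25 0;0 0 -0.2 0;0 0 -0.1 0;0 0 0 0;0 0 0 0"
}}

```text
t: 32.37
eef_pos: [519.6, 58.7, 68.5]
tcp_rot: [-3.141, -0.0, 1.687]
ft_force: [0.7, 0.2, -2.2]
opening: 0.646
grip_force: 30.0
```

Emit:
{"api": "drive_tool", "payload": {
  "deltas": "0 0 -0.03 0;0 0 -0.02 0;0 0 -0.01 0;0 0 -0.01 0;0 0 0 0;0 0 0 0;0 0 0 0"
}}

```text
t: 32.95
eef_pos: [519.7, 58.5, 61.7]
tcp_rot: [3.141, 0.0, 1.686]
ft_force: [-0.3, 0.5, -3.1]
opening: 0.645
grip_force: 30.0
```

Emit:
{"api": "drive_tool", "payload": {
  "deltas": "0.008 -0.04 0 0;0 0 -0.01 0;0 0 -0.01 0;0 0 0 0;0 0 -0.01 0;0 0 0 0;0 0 0 0"
}}

```text
t: 33.53
eef_pos: [520.5, 54.4, 58.7]
tcp_rot: [3.141, 0.0, 1.686]
ft_force: [0.1, -1.4, 2.0]
opening: 0.645
grip_force: 30.0
```

Emit:
{"api": "drive_tool", "payload": {
  "deltas": "0 0 -0.003 0;0 0 0 0;0 0 0 0;0 0 0 0;0 0 0 0;0 0 0.1 0;0 0 0.3 0;0 0 0.4 0;0 0 0.4 0;0 0 0.2 0",
  "gripper": 0
}}

```text
t: 34.37
eef_pos: [521.2, 54.5, 203.2]
tcp_rot: [3.137, 0.001, 1.686]
ft_force: [-0.2, 0.8, 0.6]
opening: 1.001
grip_force: 0.0
```

Emit:
{"api": "drive_tool", "payload": {
  "deltas": "0.02 0.2 0 0;0.03 0.4 0 0;0.03 0.4 0 0;0.03 0.4 0 0;0.03 0.4 0 0;0.02 0.37 0 0;0.02 0.2 0 0;0 0 0 0;0 0 0 0;0 0 0 0"
}}

```text
t: 35.2
eef_pos: [538.2, 290.8, 198.6]
tcp_rot: [-3.141, 0.0, 1.686]
ft_force: [0.8, -0.4, 1.0]
opening: 1.001
grip_force: 0.0
```

```bash
python3 - <<'E'
from w import *
s=env.state(); print(s['t'],s['eef_pos'].round(1),s['tcp_rot'].round(4))
blobs(86,99,rect=(500,600,240,330)); blobs(84,95,rect=(440,600,0,120),name='scene')
E
```

```text
35.2 [538.2 290.8 198.6] [-3.1415e+00  3.0000e-04  1.6862e+00]
527 z 94.7 px [319. 198.] rect [538.5 291.5] [21.6 23.4] 24.0 circ [538.5 291.5] 11.9
456 z 89.1 px [291. 185.] rect [522.6  52.3] [56.8 59.5] 48.8 circ [522.3  52. ] 30.8
```

Bottle is centred under the tool; descend to z≈48.

Emit:
{"api": "drive_tool", "payload": {
  "deltas": "0 0.005 -0.1 0;0 0 -0.35 0;0 0 -0.35 0;0 0 -0.35 0;0 0 -0.22 0;0 0 -0.1 0;0 0 -0.02 0;0 0 0 0;0 0 0 0"
}}

```text
t: 36.05
eef_pos: [539.2, 292.0, 50.6]
tcp_rot: [3.14, -0.001, 1.686]
ft_force: [-0.3, -0.2, -0.3]
opening: 0.997
grip_force: 0.0
```

Emit:
{"api": "drive_tool", "payload": {
  "deltas": "0 0 0 0;0 0 0 0;0 0 0 0;0 0 0 0;0 0 0 0;0 0 0 0;0 0 0 0;0 0 0 0;0 0 0 0;0 0 0 0",
  "gripper": 1
}}

```text
t: 36.88
eef_pos: [538.5, 292.0, 49.2]
tcp_rot: [3.142, 0.0, 1.686]
ft_force: [-0.1, 0.1, 0.1]
opening: 0.458
grip_force: 30.0
```

Emit:
{"api": "drive_tool", "payload": {
  "deltas": "0 0 0.05 0;0 0 0.2 0;0 0 0.35 0;0 0 0.35 0;0 0 0.25 0;-0.02 -0.15 0.05 0;-0.04 -0.35 0 0;-0.04 -0.35 0 0;-0.04 -0.35 0 0;-0.04 -0.35 0 0"
}}

```text
t: 37.72
eef_pos: [519.2, 135.0, 173.6]
tcp_rot: [-3.14, 0.0, 1.687]
ft_force: [1.0, -0.6, -2.1]
opening: 0.459
grip_force: 30.0
```

Emit:
{"api": "drive_tool", "payload": {
  "deltas": "-0.04 -0.35 0 0;-0.04 -0.35 0 0;-0.04 -0.35 0 0;-0.04 -0.35 0 0;-0.03 -0.35 0 0;-0.01 -0.25 0 0;0 -0.1 0 0;0 0 -0.2 0;0 0 0 0;0 0 0 0"
}}

```text
t: 38.55
eef_pos: [499.6, -72.6, 153.5]
tcp_rot: [-3.139, -0.001, 1.686]
ft_force: [0.7, 0.5, -0.9]
opening: 0.457
grip_force: 30.0
```

Emit:
{"api": "drive_tool", "payload": {
  "deltas": "0 0 -0.2 0;0 0 -0.3 0;0 0 -0.2 0;0 0 -0.12 0;0 0 -0.06 0;0 0 -0.03 0;0 0 -0.01 0;0 0 0 0;0 0 0 0"
}}

```text
t: 39.3
eef_pos: [500.8, -73.0, 63.1]
tcp_rot: [3.14, 0.001, 1.686]
ft_force: [-0.4, 0.0, -0.9]
opening: 0.46
grip_force: 30.0
```

```bash
python3 - <<'E'
from w import *
print(env.state()['eef_pos'].round(1),env.state()['ft_force'].round(1))
im,_=env.read_camera('scene'); a=im[160:280,190:350]
im,_=env.read_camera('side'); b=im[140:260,270:430]
cv2.imwrite('pics/c1.png',cv2.resize(np.hstack([a,b])[:,:,::-1],(800,300),interpolation=cv2.INTER_CUBIC))
E
```

```text
[500.8 -73.   63.1] [-0.4  0.  -0.9]
```

View pics/c1.png

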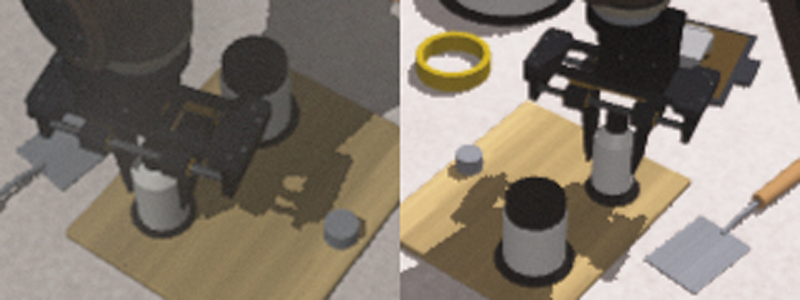

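Both crops show the jar centred on its coaster and the bottle just above the narrow coaster (left crop foot at (165,228), right crop (612,190)), centred. Lower the last 4 mm.

Emit:
{"api": "drive_tool", "payload": {
  "deltas": "-0.005 0 -0.01 0;0 0 -0.01 0;0 0 -0.01 0;0 0 0 0;0 0 -0.01 0;0 0 0 0;0 0 0 0"
}}

```text
t: 39.98
eef_pos: [500.0, -73.1, 59.1]
tcp_rot: [3.141, 0.0, 1.686]
ft_force: [-3.3, -0.0, 14.0]
opening: 0.459
grip_force: 30.0
```

Emit:
{"api": "drive_tool", "payload": {
  "deltas": "0 0 0.005 0;0 0 0 0;0 0 0 0;0 0 0 0;0 0 0 0;0 0 0 0;0 0 0.1 0;0 0 0.3 0;0 0 0.4 0;0 0 0.4 0",
  "gripper": 0
}}

```text
t: 40.82
eef_pos: [499.3, -72.9, 180.4]
tcp_rot: [-3.14, -0.001, 1.686]
ft_force: [1.2, -0.4, -0.1]
opening: 0.996
grip_force: 0.0
```

Emit:
{"api": "drive_tool", "payload": {
  "deltas": "0 0 0.3 0;0 0 0.2 0;0 0 0 0;0 0 0 0;0 0 0 0;0 0 0 0"
}}

```text
t: 41.32
eef_pos: [499.4, -72.9, 227.7]
tcp_rot: [-3.14, -0.001, 1.686]
ft_force: [-0.2, 0.3, -0.1]
opening: 1.002
grip_force: 0.0
```

```bash
python3 - <<'E'
from w import *
print(env.state()['t'],env.state()['eef_pos'].round(1))
im,_=shot('side','s9.png'); 
print('bottle cap');blobs(97,112,rect=(440,560,-130,0))
print('jar');blobs(84,95,rect=(440,600,0,120))
print('pair/tin');blobs(26,40,rect=(480,700,-420,20),name='scene',amin=20)
E
```

```text
41.3167 [499.4 -72.9 227.7]
bottle cap
450 z 104.8 px [319. 195.] rect [500.  -74.2] [21.5 22.1] 6.6 circ [499.9 -73.9] 11.5
jar
3607 z 90.8 px [359.  53.] rect [519.7  53.8] [57.5 56.5] 49.2 circ [519.9  53.8] 29.0
pair/tin
77 z 32.9 px [254. 246.] rect [511.5 -87.5] [42.7 23.9] 41.8 circ [505.4 -80.6] 21.4
136 z 28.7 px [326. 250.] rect [646.8 -26.3] [27.3 29.6] 26.8 circ [646.9 -25.9] 15.4
1145 z 33.7 px [202. 346.] rect [ 539.2 -319.6] [70.2 58. ] 6.5 circ [ 539.1 -319.2] 44.2
83 z 28.9 px [192. 366.] rect [ 544.1 -358.6] [50.   5.5] 6.5 circ [ 544.1 -358.6] 25.0
```

View pics/s9.png

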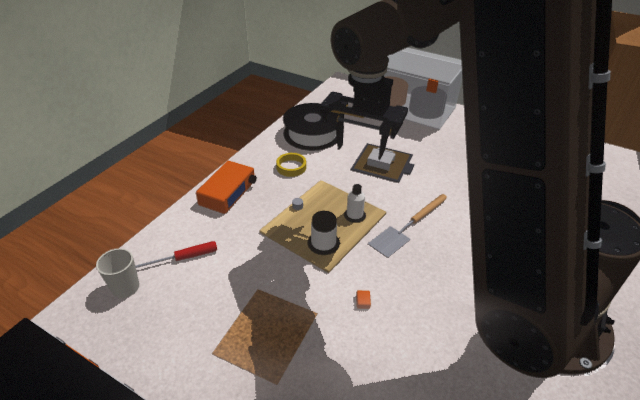

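The final view shows jar (323,230) and bottle (356,203) upright on their coasters, tin (297,203) in place, and the nested pair on the plate at (380,158).

```bash
python3 -c "
from cell import env
print(env.job_done())"
```

```text
the job is handed in; nothing more can be done
None
```

The job is handed in (no verdict was returned): the long channel lies level over the short one on the plate, about 14 mm to one side and centred to 1 mm, the jar and bottle stand upright back on their coasters, and the tin was not touched, after about 41 s of robot time.

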